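Load the jar block and vent the dry box

ROBOT

A 6-joint arm with a two-finger parallel gripper is mounted at the origin on a cart in front of the work surface, level with it; the furniture and walls round the work are solid. World frame = base frame: x ahead of the robot, y to its left, z up, the work surface at z = 0. Lengths are in mm, angles in degrees, forces in N, time in s.
With the tool pointing down it reaches from about 350 to 850 mm from the base axis. Payload 8.1 kg.
Tool frame: the origin (TCP) lies between the finger pads, 19 mm behind the fingertips; this is the grasp point; z points along the fingers, x is the direction in which the jaws open and shut, and the axes are right-handed (so a half turn about z gives the same grasp; the last joint's range is limited). The gripper opens to 85 mm and grips with 20 to 120 N. Pads are 22 mm wide; open, the fingers measure 114 mm over their backs; the gripper's body (76 mm by 85 mm) begins 54 mm behind the grasp point. The pads swing forward as they close: fully open they stand 13 mm farther back than shut.
Start: joints at [-76.169, 7.471, 85.268, -0, 87.261, -4.893], TCP at [192.629, -568.243, 249.992] pointing down, gripper open.
Joint ranges: [-169.43, 169.43], [-51.17, 129.36], [1.28, 143.12], [-76.62, 256.62], [0, 156.53], [-152.29, 152.29]. Speed limits (degrees/s): [136.94, 136.94, 159.86, 180, 180, 180].

INTERFACE

Orientations are given as [roll, pitch, yaw] about the fixed x, y, z axes, in that order (R = Rz(yaw) Ry(pitch) Rx(roll)).
In Python, from bench import r, optics, hand_in gives the robot as it stands.
- The arm moves only by the shell command python3 -m pendant 'ROWS' [FORCE]. ROWS is JSON, a list of rows, each a list of 5 numbers: the opening, from 0 (shut) to 1 (fully open), then the shift along the tool's x, y, z in mm, then the turn about the tool's z in degrees. A call has 1 to 10 rows; each row shifts and turns the commanded pose from where the row before left it, along the tool's axes as they then stand; what a row does not reach is not made up. A row lasts 1/10 s, in which the tool goes at most 50 mm and 8.59 degrees, less where a joint would pass 70% of its speed; a pose out of reach is approached as far as the arm can. A call with a gripper value outside its range is refused whole. The fingers move at their own pace and stop on an object; FORCE is the grip in N (left out, the last holds). Time passes only in rows, so rows that do not move let the fingers close. It gives the time, the measured TCP pose, the force and the opening at its end, in the units of the state.
- r.sense(): the state, without advancing time (a new reading comes with each control period).
- optics.snapshot(name): name is "scene" or "top" or "wrist"; returns (picture, depth): 400x640x3 uint8, blue, green, red; 400x640 float32, mm along the optical axis (not along the pixel's ray), 0 where there is no reading.
- optics.camera_params(name): a dict with "camera_matrix" (3x3 intrinsics, pixels), "eye" and "orientation" of the camera in the world. Camera axes: x right, y down, z forward; pixel columns grow to the right and rows downward; lengths in mm; the calibration is good to about 2 mm. A picture is of the moment at which its call begins: read the wrist's pose just before it. camera_params takes no time and is no camera call; for the wrist camera it gives the pose at the moment of the call.
- hand_in(): hands the job in, once; it reports no verdict.
Trained networks look in the newest picture that a camera, given by its name, has taken for a name from the list of things; names that differ only in an ending like _2 or _b are one class to them, and where a whole thing is asked for, a point or a joint stands for the part that bears it (a point fixed in the world has none). Each returns a list of dicts, best first, with "score" (0 to 1); they miss things now and then, are a little off and sometimes report something else, mostly with a low value. They report only what shows in the picture. A call takes as long as a camera call. They do not tell look-alikes from the thing itself.
- optics.search_frame(camera, query): "at" ([x, y, z] in mm, in world coordinates, good to about 4 mm: the middle of the surface that is visible of it).
The state is a dict: "time": time; "joint_pos": joint angles; "qd": joint speeds; "joint_efforts": joint torques, N m; "tool_pos": TCP position; "tcp_rot": TCP orientation; "ft_force": force on the tool from outside, world axes, zero at the start; "wrist_torque": the same for the moment, N m; "finger_gap": finger opening in mm.
Only numpy, scipy, OpenCV 4.12 (cv2) and the standard library are available. Lean on these libraries where they do the work, as an engineer would, in place of code of your own. Each camera call takes 0.05 s, during which the arm holds its last target. There are 200 camera calls.

TASK

Get the jars ready for the dry box before any dry air is lost: put the two sample jars that stand loose on the bench upright and fully down into the two empty bores of the jar block, while the dry box stays shut. Then take the lid of the dry box by its handle, pull it straight up until its sticky seal lets go, and hold it level just above the box, with a gap of about 15 mm all round and never more than 40 mm, so that air leaks in gently. Finish while still gripping the handle and holding the lid free and still at that gap; do not knock over or push away the glassware around.

Things in the scene. Friction and masses are not known exactly. Their poses are not given: they have to be found in the camera images.
- jar_1: Loose squat round sample jar with a screw cap, 42 mm in diameter all the way up (cap 41 mm), 62 mm tall, about 60 g, upright; origin at the centre of its underside, z up. Stands on the bench; goes into an empty bore.
- jar_2: The other loose squat round sample jar with a screw cap, 42 mm in diameter all the way up (cap 41 mm), 62 mm tall, about 60 g, upright; origin at the centre of its underside, z up. Stands on the bench; goes into an empty bore.
- jar_stored: Third squat round sample jar with a screw cap, 42 mm in diameter all the way up (cap 41 mm), 62 mm tall, about 60 g, upright; origin at the centre of its underside, z up. Already stands in the left bore of the jar block, and stays there.
- jar_block: Aluminium block, fixed on the bench, 66 (its x) by 186 (its y) by 34 mm high, with three round bores in a row along its y, 58 mm apart, 46 mm wide, 22 mm deep; a low wire strap at each end, 12 mm out. Origin at the centre of its underside. A seated jar stands 40 mm proud of the block.
- bore_left (a point): Centre of the floor of the bore at the block's +y end, 12 mm above the bench; occupied by jar_stored. Its axes are the block's.
- bore_middle (a point): Centre of the floor of the middle bore, empty, 12 mm above the bench. Its axes are the block's.
- bore_right (a point): Centre of the floor of the bore at the block's -y end, empty, 12 mm above the bench. Its axes are the block's.
- drybox: Dry box (desiccator) fixed on the bench: grey plinth, clear walls, 180 (its x) by 240 (its y) by 115 mm to the rim, black gasket, push-in framed clear lid whose top is 125 mm above the bench. Origin at the centre of its underside; its -x side is the front.
- lid_seat (a point): Centre of the box's rim, on top of the gasket, 115 mm above the bench; the lid's origin lies here when it is shut, and its rise above this point is the gap. Its axes are the box's. Rubber lips round the rim grip the lid's skirt: it takes about 13 to 20 N straight up to start the lid; the grip is gone once it has risen 4 mm, and only its weight of about 5 N is left.
- lid: Lift-off lid of the dry box: framed clear pane 184 (its x) by 244 (its y) by 10 mm with a tapered skirt 8 mm deep that plugs into the rim, about 0.44 kg. Origin at the centre of the frame's underside.
- handle_grip (a point): Middle of the lid's handle bar: a black bar 12 (x) by 92 (y) by 14 mm high on two posts 80 mm apart, over the middle of the lid, running along its y. Its centre is 45 mm above the lid's origin, 160 mm above the bench when shut; 18 mm free under the bar down to the steel base plate.
- flask: Bystander: glass conical flask, 83 mm wide, 136 mm tall, on the bench; origin under its centre.
- beaker_b: Bystander: glass beaker, 74 x 81 mm, 96 mm tall, on the bench; origin under its centre.
- dish: Bystander: glass dish, 63 mm wide, 17 mm high, on the bench; origin under its centre.
Not all that is in view belongs to the job. What is shaped like the jar_1 but yellow is not meant.

How it is judged:
By the outcome, as a careful person would: the job done as asked, in the order asked, and still so for the second after the job is handed in, while the arm keeps its last pose, push and grip.
It also fails if it takes over 64 s, if anything falls off the work surface, if the arm or the gripper's body presses on something with over 40 N, if the wrist force passes 120 N, or if a joint passes its speed limit or range.

## Working session

There is one attempt and no reset: what is moved stays moved. The work goes in short steps, Python scripts to look and compute and a shell command to move; the robot and the scene stay as the last step left them, time stands still between calls to the robot, and variables do not carry over. Pictures are saved under pics/ and viewed, about 8 in all and at most 12, crops included, and the job is handed in when it is done.

```bash
ls; mkdir -p pics; cat > h.py <<'E'
import numpy as np, cv2
from bench import r, optics, hand_in
from scipy.spatial.transform import Rotation as R
def cam(n):
    p=optics.camera_params(n); return p
def cloud(n,d,p):
    K=np.array(p["camera_matrix"]);v,u=np.indices(d.shape)
    return np.stack([(u-K[0,2])/K[0,0]*d,(v-K[1,2])/K[1,1]*d,d],-1)
E
python3 - <<'E'
from h import *
print(r.sense())
for n in ("scene","top"):
    print(n,cam(n))
    im,d=optics.snapshot(n); cv2.imwrite(f"pics/{n}0.png",im); np.save(f"{n}0.npy",d)
    for q in ("jar_1","jar_block","drybox","lid","handle_grip","flask","beaker_b","dish"):
        print(n,q,[(np.round(x["at"]).tolist(),round(x["score"],2)) for x in optics.search_frame(n,q)])
E
```

```text
pics
{'time': 0.0, 'joint_pos': array([-7.61673576e+01,  7.51557656e+00,  8.53313879e+01,  4.60007047e-04,
        8.72611356e+01, -4.89298162e+00]), 'qd': array([-0.00550449, -0.07162824, -0.06600661, -0.03063441, -0.07726644,
       -0.06436412]), 'joint_efforts': array([ 3.36875182e-04, -5.69405580e+01, -5.00541902e+01, -2.15644295e-04,
        1.45884676e-02,  2.92682785e-05]), 'tool_pos': array([ 192.51976809, -567.71699472,  248.91930696]), 'tcp_rot': array([-1.79990322e+02,  1.07666988e-01, -7.12743893e+01]), 'ft_force': array([0.51023138, 0.08935013, 0.4621634 ]), 'wrist_torque': array([ 0.00871572, -0.00721393, -0.03814081]), 'finger_gap': 85.40226809517021}
scene {'camera_matrix': array([[494.64370251,   0.        , 319.09707602],
       [  0.        , 494.64370251, 204.66446742],
       [  0.        ,   0.        ,   1.        ]]), 'eye': array([-56.0927281 , 895.86203232, 745.26959099]), 'orientation': array([-121.43508372,   -0.81659061, -141.29769851])}
scene jar_1 [([561.0, 262.0, 45.0], 0.96), ([533.0, 183.0, 42.0], 0.96), ([626.0, 328.0, 50.0], 0.9), ([586.0, 120.0, 
[... 462 characters left out ...]
  [  0.        ,   0.        ,   1.        ]]), 'eye': array([ 401.35677814,   92.80293289, 1255.25669542]), 'orientation': array([-171.46157313,   -1.97012765,  -88.46396493])}
top jar_1 [([638.0, 311.0, 64.0], 0.76), ([538.0, 172.0, 65.0], 0.7), ([566.0, 251.0, 64.0], 0.56), ([596.0, 114.0, 66.0], 0.48), ([742.0, 156.0, 55.0], 0.19)]
top jar_block [([436.0, 137.0, 37.0], 0.78)]
top drybox [([530.0, -106.0, 38.0], 0.75)]
top lid [([606.0, -216.0, 128.0], 0.62)]
top handle_grip [([605.0, -212.0, 122.0], 0.8)]
top flask [([741.0, 160.0, 54.0], 0.57), ([437.0, 137.0, 38.0], 0.21)]
top beaker_b [([772.0, -4.0, 40.0], 0.64)]
top dish [([437.0, 362.0, -0.0], 0.84), ([604.0, -211.0, 121.0], 0.39)]
```

```bash
python3 - <<'E'
from h import *
a=cv2.imread("pics/scene0.png");b=cv2.imread("pics/top0.png")
print(optics.search_frame("top","jar_stored"))
cv2.imwrite("pics/s1.png",cv2.resize(a,(800,500),interpolation=2))
c=b[60:400,100:640];cv2.imwrite("pics/t1.png",cv2.resize(b,(800,500),interpolation=2))
E
```

```text
[{'at': [444.4, 209.8, 71.4], 'score': 0.62}]
```

View pics/scene0.png

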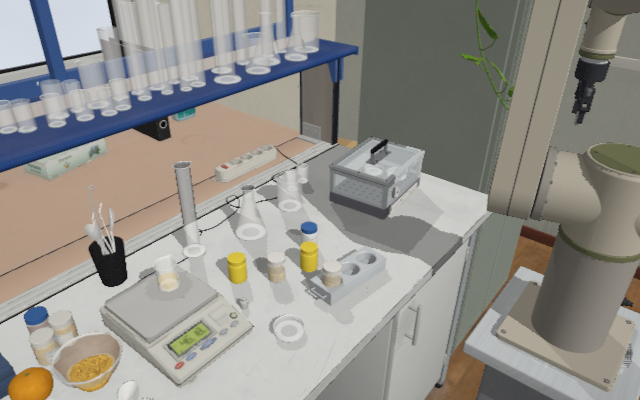

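View pics/t1.png

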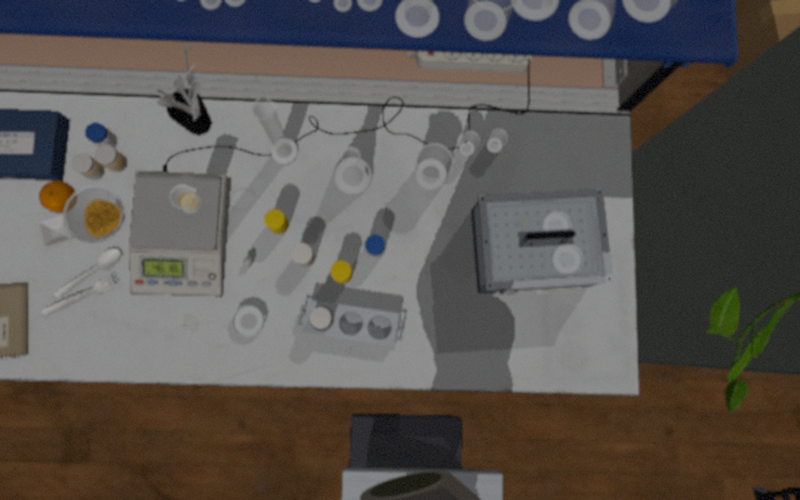

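```bash
cat >> h.py <<'E'
def world(n,d,p=None):
    p=p or cam(n); P=cloud(n,d,p)@R.from_euler('xyz',p["orientation"],degrees=True).as_matrix().T+np.array(p["eye"])
    P[d<=0]=np.nan; return P
def proj(p,X):
    K=np.array(p["camera_matrix"]);c=(np.array(X,float)-p["eye"])@R.from_euler('xyz',p["orientation"],degrees=True).as_matrix()
    return (c@K.T)[...,:2]/c[...,2:3]
E
python3 - <<'E'
from h import *
im=cv2.imread("pics/scene0.png");cv2.imwrite("pics/crop1.png",cv2.resize(im[215:315,220:400],None,fx=4.2,fy=4.2,interpolation=2))
for n in ("top","scene"):
    W=world(n,np.load(n+"0.npy"))
    print(n,"bench z",np.nanmedian(W[...,2][(abs(W[...,2])<25)&(W[...,0]>400)]))
    for nm,c in dict(white=(566,253),blue=(594,116),yel1=(536,176),yel2=(638,315),stored=(444,210)).items():
        m=(np.hypot(W[...,0]-c[0],W[...,1]-c[1])<32)&(W[...,2]>(57 if nm!="stored" else 66))&(W[...,2]<90)
        q=W[m]; print(nm,m.sum(),q.mean(0).round(1) if len(q) else None, q.min(0).round(), q.max(0).round())
    for nm,c,z0,z1,rr in (("block",(436,140),29,39,120),("handle",(600,-205),150,180,110),("lidtop",(600,-205),118,135,180)):
        m=(np.hypot(W[...,0]-c[0],W[...,1]-c[1])<rr)&(W[...,2]>z0)&(W[...,2]<z1); q=W[m]
        print(nm,m.sum(),q.mean(0).round(1),cv2.minAreaRect(q[:,:2].astype(np.float32)))
E
```

```text
top bench z 0.7710621724536395
white 220 [569.1 253.2  62.3] [550. 233.  57.] [589. 274.  69.]
blue 210 [591.6 109.4  62.2] [573.  90.  58.] [611. 128.  69.]
yel1 215 [537.2 175.   62.2] [518. 156.  57.] [556. 195.  68.]
yel2 211 [636.2 311.3  62.1] [616. 291.  57.] [655. 331.  69.]
stored 233 [443.3 209.7  74.4] [424. 190.  67.] [463. 229.  80.]
block 1147 [437.2 151.4  34.3] ((475.23162841796875, 143.34817504882812), (194.68487548828125, 144.97274780273438), 82.90705108642578)
handle 215 [ 603.4 -213.7  166.2] ((604.2269287109375, -216.0380859375), (12.56944751739502, 91.69786834716797), 4.842856407165527)
lidtop 7456 [ 602.8 -215.3  124.3] ((604.5167846679688, -216.48495483398438), (184.57931518554688, 246.67039489746094), 5.116212844848633)
scene bench z -0.34315712729335246
white 185 [568.8 256.1  61.2] [550. 234.  57.] [590. 277.  65.]
blue 140 [591.8 111.8  61.1] [572.  90.  57.] [613. 132.  64.]
yel1 165 [537.3 177.5  61.3] [517. 154.  57.] [559. 198.  64.]
yel2 182 [635.9 313.8  61. ] [616. 292.  57.] [659. 333.  65.]
stored 226 [442.3 213.5  72.7] [424. 189.  66.] [465. 232.  77.]
block 1019 [437.  160.3  33.5] ((467.7684020996094, 148.19207763671875), (190.96246337890625, 132.726318359375), 82.22920227050781)
handle 115 [ 602.  -208.4  162.3] ((604.1533813476562, -214.5113067626953), (12.726883888244629, 94.72624969482422), 5.228884220123291)
lidtop 2440 [ 597.8 -201.1  123.7] ((605.27734375, -213.65345764160156), (187.1751251220703, 251.2077178955078), 4.925719738006592)
```

View pics/crop1.png

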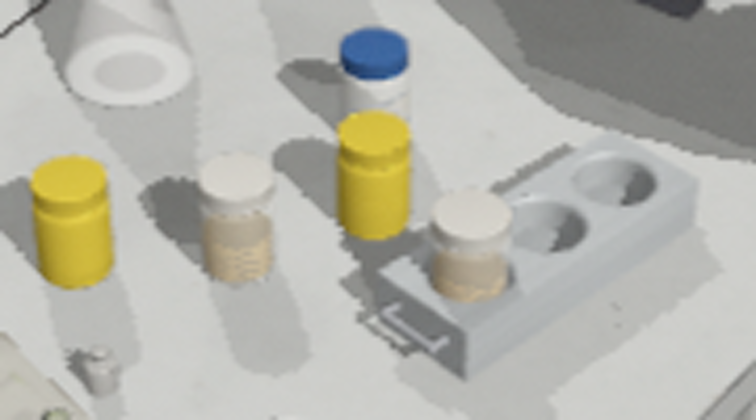

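White cap at scene (277,267) and blue cap at (309,237) are the loose candidates. The yellow ones at (237,267) and (309,257) are the look-alikes, and the stored jar is at (332,272). I'll check the far-left clutter group by size and get the block yaw.

```bash
python3 - <<'E'
from h import *
for n in ("top","scene"):
    W=world(n,np.load(n+"0.npy"))
    m=(W[...,0]<490)&(W[...,0]>380)&(W[...,1]>20)&(W[...,1]<260)&(W[...,2]>30)&(W[...,2]<38)
    q=W[m][:,:2].astype(np.float32); print(n,m.sum(),cv2.minAreaRect(q))
    if n=="top":
        k=cv2.connectedComponentsWithStats((m).astype(np.uint8)); print(k[2])
W=world("top",np.load("top0.npy"))
for u,v in ((66,130),(76,105),(87,124),(151,162)):
    c=W[v,u]; m=(np.hypot(W[...,0]-c[0],W[...,1]-c[1])<32)&(abs(W[...,2]-c[2])<5); print((u,v),c.round(),np.ptp(W[m],axis=0).round())
# walls/shelf over the work
m=(W[...,0]>600)&(W[...,2]>250); print("shelf min x",np.nanpercentile(W[m],[1,50],axis=0).round())
E
```

```text
top 1059 ((436.6244201660156, 152.4176025390625), (186.30682373046875, 66.02609252929688), 83.02381134033203)
[[     0      0    640    400 254941]
 [   242    240     78     37   1059]]
scene 926 ((436.8460693359375, 152.36166381835938), (190.90451049804688, 70.40586853027344), 82.41724395751953)
(66, 130) [739. 699.  60.] [40. 51. 10.]
(76, 105) [805. 680.  62.] [39. 42. 10.]
(87, 124) [757. 649.  60.] [39. 42. 10.]
(151, 162) [658. 472.  90.] [41. 42. 10.]
shelf min x [[ 611. -498.  260.]
 [ 887. -154.  348.]]
```

```bash
python3 -m pendant '[[0.85,0,0,0,-8.5],[0.85,0,0,0,-8.5],[0.85,0,0,0,-8.5],[0.85,0,0,0,-8.5],[0.85,0,0,0,-8.5],[0.85,0,0,0,-8.5],[0.85,0,0,0,-8.5],[0.85,0,0,0,-8.5]]' 30
```

```text
time: 1.75
tool_pos: [192.6, -568.3, 250.0]
tcp_rot: [180.0, -0.0, -2.9]
ft_force: [0.2, -0.7, 0.0]
finger_gap: 72.7
```

```bash
python3 -m pendant '[[0.85,20,-45,0,0],[0.85,20,-45,0,0],[0.85,20,-45,0,0],[0.85,20,-45,0,0],[0.85,20,-45,0,0],[0.85,20,-45,0,0],[0.85,20,-45,0,0],[0.85,20,-45,0,0],[0.85,20,-45,0,0],[0.85,20,-45,0,0]]'
python3 -m pendant '[[0.85,20,-45,0,0],[0.85,20,-45,0,0],[0.85,20,-45,0,0],[0.85,20,-45,0,0],[0.85,20,-45,0,0],[0.85,20,-45,0,0],[0.85,0,0,0,4],[0.85,0,0,0,0],[0.85,0,0,0,0]]'
cat >> h.py <<'E'
def delta(x,y,z=None,yaw=None):
    s=r.sense();t=s["tool_pos"];Rm=R.from_euler('xyz',s["tcp_rot"],degrees=True).as_matrix()
    d=np.array([x,y,t[2] if z is None else z])-t
    return (Rm.T@d).round(1), (None if yaw is None else round(s["tcp_rot"][2]-yaw,2))
def wristshot(tag):
    p=cam("wrist"); im,d=optics.snapshot("wrist"); cv2.imwrite(f"pics/{tag}.png",im); np.save(tag+".npy",d); return p,im,d,world("wrist",d,p)
def top(W,c,z0,z1,rr=32):
    m=(np.hypot(W[...,0]-c[0],W[...,1]-c[1])<rr)&(W[...,2]>z0)&(W[...,2]<z1); q=W[m]
    if len(q)<20: return None
    (a,b),ra=cv2.minEnclosingCircle(q[:,:2].astype(np.float32)); return len(q),np.median(q,0).round(1),(round(a,1),round(b,1),round(ra,1)),q[:,:2].mean(0).round(1)
E
python3 - <<'E'
from h import *
print(r.sense()["tool_pos"],r.sense()["tcp_rot"])
p,im,d,W=wristshot("w1"); print(p["eye"],p["orientation"])
for nm,c in dict(white=(569,254.5),blue=(591.7,110.5),yel1=(537,176)).items(): print(nm,proj(p,[*c,62]).round(),top(W,c,52,75))
print(proj(p,[[443,211,74],[436.7,152.4,34],[429.6,94.8,34]]).round())
E
```

```text
time: 2.75
tool_pos: [418.6, -128.5, 250.4]
tcp_rot: [180.0, -0.1, -3.3]
ft_force: [1.3, -1.3, -0.7]
finger_gap: 72.4
time: 3.65
tool_pos: [553.1, 132.0, 249.9]
tcp_rot: [180.0, 0.0, -7.2]
ft_force: [0.2, -0.2, 0.1]
finger_gap: 72.6
[553.10679021 131.97098151 249.94752609] [ 1.79982093e+02  9.64451033e-03 -7.17689807e+00]
[561.84620146 202.6765789  374.8000006 ] [ 1.63707086e+02  3.99449879e-02 -7.19695250e+00]
white [325.  48.] (1762, array([571.7, 253.7,  62.8]), (571.8, 253.8, 20.7), array([571.7, 253.6]))
blue [363. 195.] (1236, array([593.8, 111.4,  62.7]), (594.1, 109.8, 20.7), array([593.8, 111.1]))
yel1 [303. 138.] (1378, array([540. , 176.1,  62.7]), (539.9, 175.5, 20.6), array([540., 176.]))
[[197. 115.]
 [218. 169.]
 [223. 218.]]
```

View pics/w1.png

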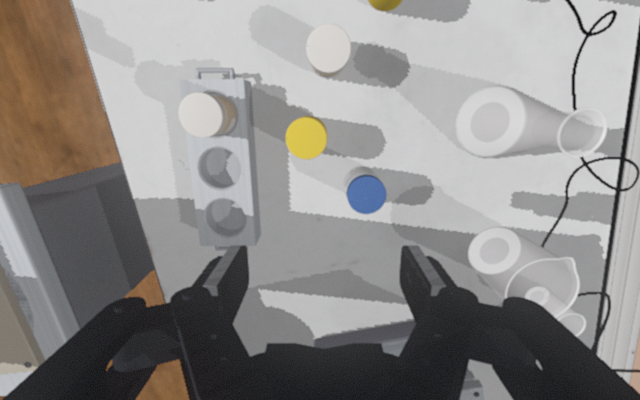

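```bash
cat >> h.py <<'E'
def block(W):
    m=(W[...,0]<490)&(W[...,0]>385)&(W[...,1]>45)&(W[...,1]<255)&(W[...,2]>30)&(W[...,2]<38)
    return m.sum(), np.median(W[m][:,2]), cv2.minAreaRect(W[m][:,:2].astype(np.float32))
def bore(im,W,p,c):
    # depth hole: pixels below the top plane inside 28 mm; bore rim = plane points nearest
    m=(np.hypot(W[...,0]-c[0],W[...,1]-c[1])<29)
    K=np.array(p["camera_matrix"]);v,u=np.indices(m.shape)
    ray=np.stack([(u-K[0,2])/K[0,0],(v-K[1,2])/K[1,1],np.ones(m.shape)],-1)@R.from_euler('xyz',p["orientation"],degrees=True).as_matrix().T
    X=ray*((34-p["eye"][2])/ray[...,2])[...,None]+np.array(p["eye"])
    m=(np.hypot(X[...,0]-c[0],X[...,1]-c[1])<28)&(W[...,2]<31)
    q=X[m][:,:2].astype(np.float32); h=cv2.convexHull(q); e=cv2.fitEllipse(h); return len(q),np.round(e[0],1),np.round(e[1],1),q.mean(0).round(1)
E
python3 - <<'E'
from h import *
s=r.sense()
p=cam("wrist"); im=cv2.imread("pics/w1.png"); W=world("wrist",np.load("w1.npy"),p)
print(block(W),top(W,(444,210),66,85))
for c in ((437.7,152.4),(431,95)): print(bore(im,W,p,c))
pt=cam("top"); Wt=world("top",np.load("top0.npy"),pt)
for c in ((437.7,152.4),(431,95)): print("top",bore(im,Wt,pt,c))
print(delta(593.5,110.5,130,-7))
E
```

```text
(np.int64(5807), np.float64(35.195335269770396), ((438.9024963378906, 152.29249572753906), (185.96710205078125, 66.74394226074219), 82.9671859741211)) (1671, array([447.4, 210.3,  75. ]), (446.0, 209.9, 20.9), array([447.3, 210.1]))
(1265, array([439.5, 152.4]), array([44.3, 44.9]), array([439.6, 152.8], dtype=float32))
(1100, array([432.4,  95.2]), array([44.2, 44.9]), array([432.5,  95.6], dtype=float32))
top (271, array([437.5, 153. ]), array([45.8, 47.9]), array([436.7, 152.3], dtype=float32))
top (277, array([430.9,  93.8]), array([47.5, 57. ]), array([429.6,  94.6], dtype=float32))
(array([ 42.7,  15.8, 120.2]), np.float64(-0.22))
```

```bash
python3 -m pendant '[[0.85,21,8,20,0],[0.85,21,8,40,0],[0.85,0,0,40,0],[0.85,0,0,40,0],[0.85,0,0,30,0],[0.85,0,0,20,0],[0.85,0,0,12,0],[0.85,0,0,0,0],[0.3,0,0,0,0],[0.3,0,0,0,0]]' 30
python3 -m pendant '[[0.3,0,0,0,0],[0.3,0,0,0,0],[0.3,0,0,0,0]]' 30
python3 - <<'E'
from h import *
p,im,d,W=wristshot("w2"); s=r.sense(); print(s["tool_pos"],top(W,s["tool_pos"],55,72))
E
```

```text
time: 4.7
tool_pos: [594.3, 111.0, 50.1]
tcp_rot: [-180.0, -0.2, -7.3]
ft_force: [0.4, -0.6, -0.8]
finger_gap: 44.4
time: 5.0
tool_pos: [594.4, 111.2, 50.2]
tcp_rot: [-180.0, -0.2, -7.3]
ft_force: [-0.2, -0.2, 6.5]
finger_gap: 41.0
[594.39890052 111.18306539  50.19324603] (9166, array([594.2, 114.2,  62.8]), (595.2, 117.5, 31.3), array([594.2, 113.1]))
```

```bash
python3 -m pendant '[[0.3,0,0,-20,0],[0.3,0,0,-40,0],[0.3,0,0,0,0],[0.3,0,0,0,0]]' 30
python3 - <<'E'
from h import *
p,im,d,W=wristshot("w3"); s=r.sense(); t=s["tool_pos"]; print(t,s["tcp_rot"],s["finger_gap"],s["ft_force"])
hsv=cv2.cvtColor(im,cv2.COLOR_BGR2HSV); m=(abs(hsv[...,0].astype(int)-112)<12)&(hsv[...,1]>120)&(hsv[...,2]>60)&(np.hypot(W[...,0]-t[0],W[...,1]-t[1])<40)
q=W[m]; print(m.sum(),np.median(q,0),cv2.minEnclosingCircle(q[:,:2].astype(np.float32)),cv2.minAreaRect(q[:,:2].astype(np.float32)))
print("bore right",delta(432.4,95.2,None,-7),"mid", delta(439.5,152.5,None,-7))
E
```

```text
time: 5.45
tool_pos: [594.4, 111.4, 110.2]
tcp_rot: [-179.9, -0.2, -7.3]
ft_force: [-0.2, -1.3, -1.2]
finger_gap: 41.3
[593.13941548 111.23672013 108.46985277] [-1.79983117e+02 -6.32726967e-02 -7.26338008e+00] 41.18909483641461 [-0.61420842  0.80252598 -0.7265028 ]
6199 [594.61381048 110.95497948 122.76379977] ((593.6851196289062, 110.61572265625), 20.526403427124023) ((593.9815063476562, 110.60400390625), (39.69761657714844, 40.051856994628906), 63.3050651550293)
bore right (array([-157.4,   36.2,   -0.2]), np.float64(-0.26)) mid (array([-157.6,  -21.5,   -0.2]), np.float64(-0.26))
```

View pics/w3.png

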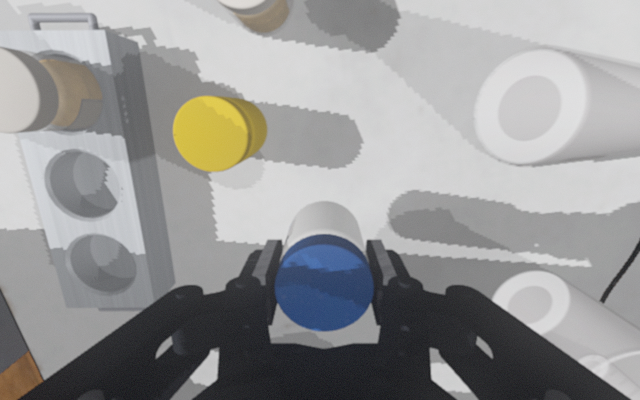

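```bash
python3 - <<'E'
from h import *
p=cam("wrist"); im=cv2.imread("pics/w3.png"); W=world("wrist",np.load("w3.npy"),p)
for c in ((439,152.4),(432.,95)): print(bore(im,W,p,c))
print(block(W))
E
python3 -m pendant '[[0.3,-20,4,0,-0.2],[0.3,-40,9,0,0],[0.3,-40,9,0,0],[0.3,-40,9,0,0],[0.3,-18,5,0,0],[0.3,0,0,0,0],[0.3,0,0,0,0]]' 30
python3 - <<'E'
from h import *
p,im,d,W=wristshot("w4"); s=r.sense(); print(s["tool_pos"],s["tcp_rot"])
for c in ((439,152.4),): print(bore(im,W,p,c))
print(block(W), top(W,(446,210),66,85))
E
```

```text
(3508, array([439.3, 152.8]), array([44.8, 45.2]), array([439.7, 153.3], dtype=float32))
(2773, array([432.7,  96.2]), array([44., 48.]), array([432.8,  96.5], dtype=float32))
(np.int64(16607), np.float64(33.68681278312138), ((437.5600280761719, 152.20126342773438), (186.9989471435547, 68.25314331054688), 82.7688980102539))
time: 6.2
tool_pos: [431.6, 94.9, 107.5]
tcp_rot: [-180.0, 0.0, -7.1]
ft_force: [0.1, 0.0, -0.1]
finger_gap: 41.0
[432.24189935  94.96354309 107.82468428] [-1.79994688e+02 -1.97826216e-02 -7.07873388e+00]
(4187, array([439. , 152.7]), array([44.9, 45.1]), array([439. , 153.3], dtype=float32))
(np.int64(13324), np.float64(34.9516503439868), ((438.425537109375, 148.05259704589844), (151.1282958984375, 66.39331817626953), 83.0623779296875)) (4015, array([444.8, 202.3,  74.7]), (446.0, 209.9, 20.5), array([445. , 201.9]))
```

View pics/w4.png

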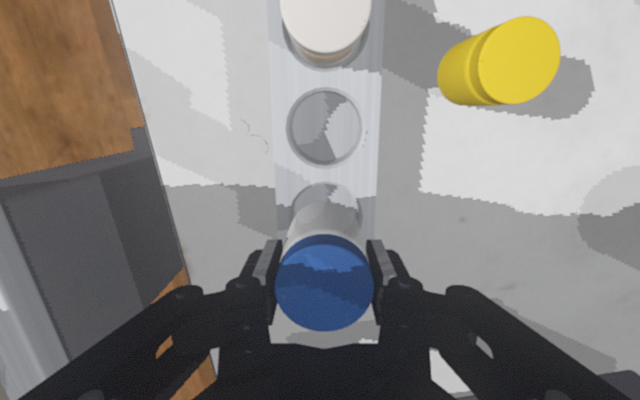

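```bash
python3 -m pendant '[[0.3,0,0,15,0],[0.3,0,0,8,0],[0.3,0,0,5,0],[0.3,0,0,4,0],[0.3,0,0,0,0]]' 30
```

```text
time: 6.75
tool_pos: [431.4, 94.9, 75.4]
tcp_rot: [180.0, 0.1, -7.1]
ft_force: [-0.3, 0.1, -0.4]
finger_gap: 41.0
```

```bash
python3 -m pendant '[[0.3,0,0,5,0],[0.3,0,0,4,0],[0.3,0,0,3,0],[0.3,0,0,0,0]]' 30; python3 -m pendant '[[0.3,0,0,2,0],[0.3,0,0,0,0]]'
```

```text
time: 7.15
tool_pos: [431.3, 94.9, 63.5]
tcp_rot: [180.0, 0.0, -7.1]
ft_force: [-0.2, -0.8, -0.6]
finger_gap: 40.7
time: 7.35
tool_pos: [431.9, 94.9, 62.2]
tcp_rot: [-180.0, -0.0, -7.1]
ft_force: [-0.1, 0.1, -0.2]
finger_gap: 41.4
```

```bash
python3 -m pendant '[[0.3,0,0,1,0],[0.3,0,0,0,0]]'; python3 -m pendant '[[0.3,0,0,1,0],[0.3,0,0,0,0]]'
```

```text
time: 7.55
tool_pos: [432.0, 94.9, 62.1]
tcp_rot: [-180.0, -0.0, -7.1]
ft_force: [-4.1, -1.1, 10.9]
finger_gap: 40.9
time: 7.75
tool_pos: [432.1, 94.9, 62.0]
tcp_rot: [180.0, -0.0, -7.1]
ft_force: [-10.7, -2.6, 23.6]
finger_gap: 41.1
```

```bash
python3 -m pendant '[[0.3,0,0,-2,0],[0.8,0,0,0,0],[0.8,0,0,0,0],[0.8,0,0,0,0],[0.8,0,0,-20,0],[0.8,0,0,-40,0],[0.8,0,0,-40,0],[0.8,0,0,0,0]]'
python3 - <<'E'
from h import *
p,im,d,W=wristshot("w5"); s=r.sense(); print(s["tool_pos"],s["tcp_rot"],s["finger_gap"])
print("seated",top(W,(432,95),60,85),"white",top(W,(571,254),52,72),"yel",top(W,(540,176),52,72),delta(571.5,253.7,None,-7))
E
```

```text
time: 8.55
tool_pos: [435.3, 95.3, 168.0]
tcp_rot: [-179.9, -0.5, -7.1]
ft_force: [0.4, 0.5, -0.1]
finger_gap: 68.3
[433.94800531  95.15641135 165.18039097] [-179.9174499    -0.36057388   -7.07676145] 68.38514430819993
seated (2457, array([432. ,  95.6,  74.7]), (431.8, 93.8, 20.9), array([432. ,  95.4])) white None yel (3146, array([538.4, 175.9,  62.6]), (539.9, 175.5, 21.0), array([538.4, 175.7])) (array([ 117. , -174.3,    1. ]), np.float64(-0.08))
```

```bash
python3 -m pendant '[[0.85,23.4,-34.8,0,0],[0.85,23.4,-34.8,0,0],[0.85,23.4,-34.8,0,0],[0.85,23.4,-34.8,0,0],[0.85,23.4,-34.8,0,0],[0.85,0,0,0,0],[0.85,0,0,0,0]]'
python3 - <<'E'
from h import *
p,im,d,W=wristshot("w6"); s=r.sense(); print(s["tool_pos"],s["tcp_rot"],s["finger_gap"])
print("white",top(W,(571,254),52,72),delta(571.5,253.7,50,-7))
E
```

```text
time: 9.3
tool_pos: [568.1, 253.3, 158.9]
tcp_rot: [179.9, 0.2, -7.0]
ft_force: [-0.1, -0.0, 0.3]
finger_gap: 72.5
[568.08241041 252.72324718 159.84449742] [ 1.79898378e+02  1.70800193e-01 -7.05175013e+00] 72.45495949150688
white (2376, array([572. , 255.5,  62.7]), (571.8, 253.9, 20.7), array([572. , 255.4])) (array([  3.6,  -1.6, 109.8]), np.float64(-0.05))
```

```bash
python3 -m pendant '[[0.85,3.5,-0.5,30,0],[0.85,0,0,40,0],[0.85,0,0,25,0],[0.85,0,0,14,0],[0.85,0,0,0,0],[0.3,0,0,0,0],[0.3,0,0,0,0],[0.3,0,0,0,0],[0.3,0,0,0,0],[0.3,0,0,0,0]]' 30
python3 -m pendant '[[0.3,0,0,-20,0],[0.3,0,0,-40,0],[0.3,0,0,-15,0],[0.3,0,0,0,0],[0.3,0,0,0,0]]' 30
python3 - <<'E'
from h import *
s=r.sense(); print(s["tool_pos"],s["tcp_rot"],s["finger_gap"],delta(439.2,152.7,None,-7))
E
```

```text
time: 10.35
tool_pos: [574.3, 253.8, 55.6]
tcp_rot: [-179.9, -0.2, -7.1]
ft_force: [-1.3, -1.2, 7.0]
finger_gap: 41.1
time: 10.85
tool_pos: [572.7, 253.3, 127.7]
tcp_rot: [-180.0, -0.0, -7.1]
ft_force: [-0.5, 0.2, -0.8]
finger_gap: 40.9
[572.71351415 253.26618801 127.67628963] [-1.79990329e+02 -2.22261008e-02 -7.07229661e+00] 40.89657324446073 (array([-1.201e+02,  1.162e+02, -1.000e-01]), np.float64(-0.07))
```

```bash
python3 -m pendant '[[0.3,0,0,-20,0],[0.3,-30,29,0,0],[0.3,-30,29,0,0],[0.3,-30,29,0,0],[0.3,-30,29,0,0],[0.3,0,0,0,0],[0.3,0,0,0,0]]' 30
python3 - <<'E'
from h import *
p,im,d,W=wristshot("w7"); s=r.sense(); print(s["tool_pos"],s["tcp_rot"],s["finger_gap"],delta(439.2,152.7,None,-7))
print("stored",top(W,(446,210),68,85))
q=W[(np.hypot(W[...,0]-439,W[...,1]-152.7)<32)&(W[...,2]>100)&(im.min(2)>120)]
print(len(q),np.median(q,0),cv2.minEnclosingCircle(q[:,:2].astype(np.float32)))
E
```

```text
time: 11.55
tool_pos: [437.7, 152.2, 146.1]
tcp_rot: [180.0, 0.1, -7.1]
ft_force: [0.4, 0.3, -0.5]
finger_gap: 41.2
[438.97799096 152.78083325 146.9305139 ] [ 1.79987630e+02  5.70026714e-02 -7.10125779e+00] 40.81272781674659 (array([ 0.2,  0.1, -0. ]), np.float64(-0.1))
stored (3528, array([446. , 210.9,  74.8]), (446.0, 210.1, 20.6), array([446. , 210.7]))
8177 [436.63944412 158.20862935 153.27143232] ((438.00274658203125, 158.1383819580078), 27.44730567932129)
```

View pics/w7.png

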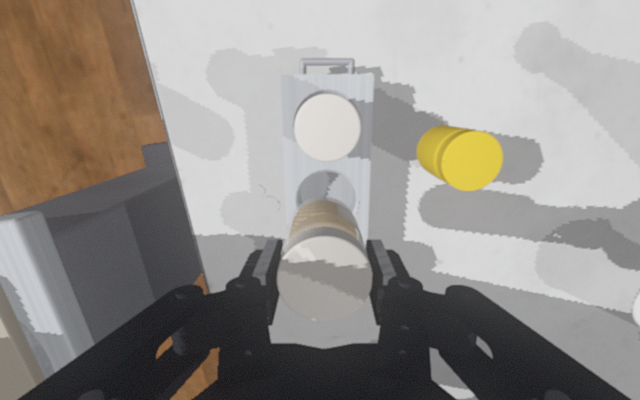

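```bash
python3 - <<'E'
from h import *
p=cam("wrist"); im=cv2.imread("pics/w7.png"); W=world("wrist",np.load("w7.npy"),p); t=r.sense()["tool_pos"]
z=np.median(W[255:300,300:350,2]); print("cap z",z)
m=(abs(W[...,2]-z)<4)&(im.min(2)>90)&(np.hypot(W[...,0]-t[0],W[...,1]-t[1])<30)
m=cv2.morphologyEx(m.astype(np.uint8),cv2.MORPH_OPEN,np.ones((9,9)))>0
q=W[m]; print(m.sum(),q.mean(0),cv2.minEnclosingCircle(q[:,:2].astype(np.float32)),t)
for dy in (-3,0,3): print(dy,proj(p,[t[0],t[1]+dy,z]))
E
```

```text
cap z nan
0 [nan nan nan] ((0.0, 0.0), 0.0) [438.97799096 152.78083325 146.9305139 ]
-3 [nan nan]
0 [nan nan]
3 [nan nan]<stdin>:6: RuntimeWarning: Mean of empty slice.
  ret = um.true_divide(
```

```bash
python3 - <<'E'
from h import *
p=cam("wrist"); im=cv2.imread("pics/w7.png"); W=world("wrist",np.load("w7.npy"),p); t=r.sense()["tool_pos"]
z=np.nanmedian(W[255:300,300:350,2]); print("cap z",z)
m=(abs(W[...,2]-z)<4)&(im.min(2)>90)&(np.hypot(W[...,0]-t[0],W[...,1]-t[1])<30)
m=cv2.morphologyEx(m.astype(np.uint8),cv2.MORPH_OPEN,np.ones((9,9)))>0
q=W[m]; print(m.sum(),q.mean(0),cv2.minEnclosingCircle(q[:,:2].astype(np.float32)),t)
for dy in (-3,0,3): print(dy,proj(p,[t[0],t[1]+dy,z]))
E
```

```text
cap z 154.31373727725676
6344 [438.94342239 154.44969787 154.28725487] ((438.7316589355469, 153.114013671875), 20.84298324584961) [438.97799096 152.78083325 146.9305139 ]
-3 [325.2925971  287.34519089]
0 [324.43013675 281.20974166]
3 [323.55676929 274.99670043]
```

```bash
python3 -m pendant '[[0.3,0,0.7,30,0],[0.3,0,0,20,0],[0.3,0,0,6,0],[0.3,0,0,3,0],[0.3,0,0,3,0],[0.3,0,0,0,0]]' 30
python3 -m pendant '[[0.3,0,0,3,0],[0.3,0,0,0,0]]' 30
```

```text
time: 12.2
tool_pos: [439.9, 152.5, 86.5]
tcp_rot: [-180.0, -0.0, -7.1]
ft_force: [0.2, 0.3, -0.3]
finger_gap: 41.1
time: 12.4
tool_pos: [439.5, 152.3, 83.2]
tcp_rot: [-180.0, -0.0, -7.1]
ft_force: [-0.1, 0.3, 0.4]
finger_gap: 40.7
```

```bash
python3 -m pendant '[[0.3,0,0,4,0],[0.3,0,0,4,0],[0.3,0,0,4,0],[0.3,0,0,0,0]]' 30
python3 -m pendant '[[0.3,0,0,2,0],[0.3,0,0,0,0]]' 30
```

```text
time: 12.8
tool_pos: [438.6, 152.0, 70.1]
tcp_rot: [180.0, 0.1, -7.1]
ft_force: [0.1, -0.4, -1.6]
finger_gap: 41.1
time: 13.0
tool_pos: [439.1, 152.2, 68.8]
tcp_rot: [180.0, 0.0, -7.1]
ft_force: [0.8, 0.6, -0.5]
finger_gap: 40.5
```

```bash
python3 -m pendant '[[0.3,0,0,1.5,0],[0.3,0,0,0,0]]' 30; python3 -m pendant '[[0.3,0,0,1,0],[0.3,0,0,0,0]]' 30
```

```text
time: 13.2
tool_pos: [439.5, 152.3, 67.7]
tcp_rot: [-180.0, -0.0, -7.1]
ft_force: [0.1, 0.1, -0.4]
finger_gap: 41.2
time: 13.4
tool_pos: [439.6, 152.4, 67.6]
tcp_rot: [-180.0, -0.0, -7.1]
ft_force: [-4.3, -1.0, 9.7]
finger_gap: 40.9
```

```bash
python3 -m pendant '[[0.3,0,0,-1,0],[0.8,0,0,0,0],[0.8,0,0,0,0],[0.8,0,0,0,0],[0.8,0,0,-20,0],[0.8,0,0,-40,0],[0.8,0,0,-45,0],[0.8,0,0,-45,0],[0.8,0,0,-45,-6],[0.8,0,0,0,-6]]'
python3 - <<'E'
from h import *
p,im,d,W=wristshot("w8"); s=r.sense(); print(s["tool_pos"],s["tcp_rot"])
print("mid",top(W,(439.2,152.7),60,90),"stored",top(W,(446,210),60,85),"yel",top(W,(540,176),50,85))
p=cam("top");im,d=optics.snapshot("top");W=world("top",d,p)
for c in ((437,152.7),(430,95),(444,210)): print(top(W,c,66,85,28))
print(delta(604,-215,None,5))
E
```

```text
time: 14.4
tool_pos: [442.4, 152.9, 270.3]
tcp_rot: [-179.9, -0.7, 5.2]
ft_force: [0.5, 0.1, 0.5]
finger_gap: 68.5
[441.30995303 152.6747744  266.82933025] [-179.94413301   -0.43301443    5.53125041]
mid (1209, array([437.5, 153.6,  74.7]), (437.4, 152.2, 20.9), array([437.5, 153.5])) stored (1337, array([445.7, 210.5,  74.7]), (445.7, 210.1, 20.5), array([445.7, 210.4])) yel (1203, array([538.4, 176.4,  62.6]), (539.8, 175.5, 20.7), array([538.5, 176.2]))
None
None
None
(array([1.311e+02, 3.803e+02, 3.000e-01]), np.float64(0.02))
```

```bash
python3 - <<'E'
from h import *
for n in ("top","scene"):
    W=world(n,np.load(n+"0.npy"))
    for y in (-280,-320,-360,-400,-450):
        m=(abs(W[...,1]-y)<12)&(W[...,0]>300)&(W[...,0]<900)&(W[...,2]>20)
        q=W[m]; print(n,y,m.sum(), [ (round(a),round(q[(abs(q[:,0]-a)<50)][:,2].max())) for a in range(350,900,100) if (abs(q[:,0]-a)<50).sum()>3])
E
```

```text
top -280 977 [(550, 134), (650, 130), (750, 129), (850, 351)]
top -320 987 [(550, 133), (650, 133), (750, 129), (850, 353)]
top -360 211 [(850, 353)]
top -400 959 [(350, 473), (450, 566), (850, 352)]
top -450 747 [(350, 377), (450, 396), (850, 352)]
scene -280 323 [(550, 127), (650, 127), (750, 125), (850, 348)]
scene -320 332 [(550, 127), (650, 129), (750, 125), (850, 349)]
scene -360 51 [(850, 348)]
scene -400 147 [(450, 534), (850, 349)]
scene -450 181 [(350, 373), (450, 412), (850, 349)]
```

```bash
python3 -m pendant '[[0.8,10,30,0,0],[0.8,16,46,0,0],[0.8,16,46,0,0],[0.8,16,46,0,0],[0.8,16,46,0,0],[0.8,16,46,0,0],[0.8,16,46,0,0],[0.8,16,46,0,0],[0.8,10,28,0,0],[0.8,0,0,0,0]]'
python3 - <<'E'
from h import *
p,im,d,W=wristshot("w9"); s=r.sense(); print(s["tool_pos"],s["tcp_rot"])
for z0,z1,rr in ((152,178,75),(118,132,180)):
    m=(np.hypot(W[...,0]-604,W[...,1]+215)<rr)&(W[...,2]>z0)&(W[...,2]<z1)&np.isfinite(W[...,2]); q=W[m]
    print(m.sum(),np.median(q,0).round(1),cv2.minAreaRect(q[:,:2].astype(np.float32)))
print(delta(604,-215,None,5))
E
```

```text
time: 15.5
tool_pos: [602.8, -218.7, 259.0]
tcp_rot: [-179.9, 0.2, 4.5]
ft_force: [0.3, 0.2, -0.6]
finger_gap: 68.1
[ 602.56007815 -216.61732223  259.32336411] [-179.87881232    0.23042914    4.60168807]
1921 [ 606.4 -211.6  167.5] ((606.6117553710938, -215.61648559570312), (11.66735553741455, 90.92182922363281), 5.146491050720215)
54966 [ 602.4 -184.4  124.4] ((606.9124145507812, -216.375), (184.205322265625, 244.5784454345703), 5.108224391937256)
(array([ 1.6, -1.5, -0. ]), np.float64(-0.4))
```

View pics/w9.png

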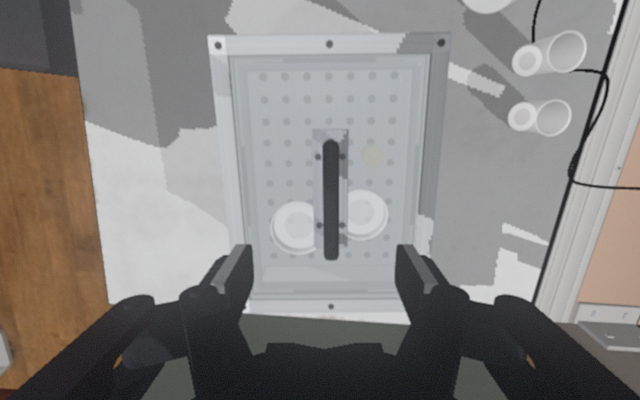

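```bash
python3 -m pendant '[[0.5,4,0.5,15,-0.2],[0.5,0,0,30,0],[0.5,0,0,25,0],[0.5,0,0,15,0],[0.5,0,0,0,0],[0.5,0,0,0,0]]'
python3 - <<'E'
from h import *
p,im,d,W=wristshot("w10"); s=r.sense(); print(s["tool_pos"],s["tcp_rot"],s["finger_gap"])
m=(np.hypot(W[...,0]-606,W[...,1]+215)<60)&(W[...,2]>152)&(W[...,2]<175)&(im.max(2)<70); 
m=cv2.morphologyEx(m.astype(np.uint8),cv2.MORPH_OPEN,np.ones((5,5)))
n,l,st,ce=cv2.connectedComponentsWithStats(m); k=1+st[1:,4].argmax(); q=W[l==k]; print(st[k],np.median(q,0),cv2.minAreaRect(q[:,:2].astype(np.float32)))
print(delta(606.5,-216,162,5.1))
E
```

```text
time: 16.15
tool_pos: [607.5, -214.5, 177.7]
tcp_rot: [-180.0, 0.0, 5.1]
ft_force: [-0.4, 0.4, 0.4]
finger_gap: 42.6
[ 608.0810046  -215.00013562  178.84795604] [ 1.79951817e+02 -9.12578125e-02  5.14294071e+00] 42.76126111934881
[ 313  255   22   85 1618] [ 608.76790818 -233.97823155  167.67299055] ((608.9872436523438, -234.9713134765625), (10.46588134765625, 49.5772590637207), 5.68196439743042)
(array([-1.7,  0.8, 16.8]), np.float64(0.04))
```

View pics/w10.png

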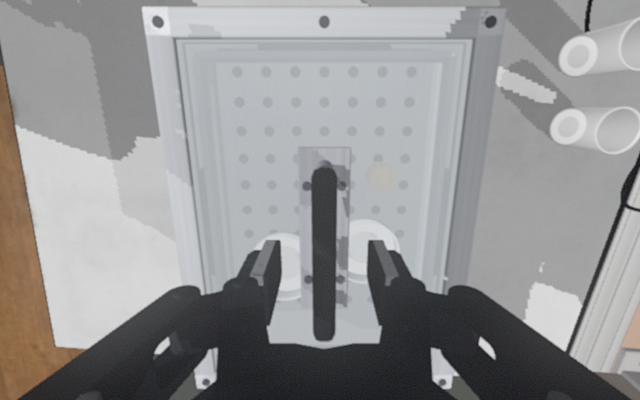

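```bash
python3 -m pendant '[[0.5,0,0.5,8,0],[0.5,0,0,6,0],[0.5,0,0,2,0],[0.5,0,0,0,0],[0.5,0,0,0,0]]'
python3 -m pendant '[[0,0,0,0,0],[0,0,0,0,0],[0,0,0,0,0],[0,0,0,0,0],[0,0,0,0,0]]' 80
python3 -m pendant '[[0,0,0,0,0],[0,0,0,0,0]]' 100
```

```text
time: 16.7
tool_pos: [607.5, -215.8, 161.5]
tcp_rot: [-180.0, 0.0, 5.1]
ft_force: [0.1, 1.0, 1.1]
finger_gap: 42.9
time: 17.2
tool_pos: [607.4, -215.8, 162.0]
tcp_rot: [180.0, -0.0, 5.1]
ft_force: [-3.8, -0.1, 5.7]
finger_gap: 10.5
time: 17.4
tool_pos: [607.4, -215.8, 162.0]
tcp_rot: [180.0, -0.0, 5.1]
ft_force: [-4.8, 0.7, 5.7]
finger_gap: 10.4
```

```bash
python3 -m pendant '[[0,0,0,-0.5,0],[0,0,0,-0.5,0],[0,0,0,0,0]]' 100
python3 -m pendant '[[0,0,0,-0.5,0],[0,0,0,-0.5,0],[0,0,0,0,0]]' 100
python3 -m pendant '[[0,0,0,-0.5,0],[0,0,0,-0.5,0],[0,0,0,0,0]]' 100
```

```text
time: 17.7
tool_pos: [607.4, -215.8, 162.1]
tcp_rot: [180.0, 0.0, 5.1]
ft_force: [-1.0, -1.5, 0.2]
finger_gap: 9.8
time: 18.0
tool_pos: [607.3, -215.8, 162.1]
tcp_rot: [-180.0, 0.0, 5.1]
ft_force: [2.8, -3.7, -9.9]
finger_gap: 9.5
time: 18.3
tool_pos: [607.3, -215.8, 162.3]
tcp_rot: [-180.0, 0.1, 5.1]
ft_force: [5.1, -3.6, -15.1]
finger_gap: 10.0
```

```bash
python3 -m pendant '[[0,0,0,-0.5,0],[0,0,0,-0.5,0],[0,0,0,0,0]]' 100
python3 -m pendant '[[0,0,0,-0.5,0],[0,0,0,-0.5,0],[0,0,0,0,0]]' 100
python3 -m pendant '[[0,0,0,-1,0],[0,0,0,-1,0],[0,0,0,0,0]]' 100
```

```text
time: 18.6
tool_pos: [607.0, -215.6, 163.0]
tcp_rot: [-179.9, 0.1, 5.1]
ft_force: [5.6, -3.5, -15.6]
finger_gap: 10.0
time: 18.9
tool_pos: [606.9, -215.4, 164.7]
tcp_rot: [-179.9, 0.1, 5.1]
ft_force: [2.9, -2.9, -11.5]
finger_gap: 10.0
time: 19.2
tool_pos: [607.7, -215.6, 169.5]
tcp_rot: [180.0, -0.0, 5.1]
ft_force: [-0.6, -0.7, -6.2]
finger_gap: 9.7
```

```bash
python3 -m pendant '[[0,0,0,-2,0],[0,0,0,-2,0],[0,0,0,-1.5,0],[0,0,0,-1,0],[0,0,0,0,0],[0,0,0,0,0],[0,0,0,0,0]]' 100
cat >> h.py <<'E'
def lid(W,z0,z1):
    m=(np.hypot(W[...,0]-606,W[...,1]+215)<185)&(W[...,2]>z0)&(W[...,2]<z1); q=W[m]; rc=cv2.minAreaRect(q[:,:2].astype(np.float32))
    f=q[(abs(q[:,2]-np.median(q[:,2]))<6)]; A=np.c_[f[:,:2]-f[:,:2].mean(0),np.ones(len(f))]; c=np.linalg.lstsq(A,f[:,2],rcond=None)[0]
    return len(q),np.round(rc[0],1),np.round(rc[1],1),"z",c[2].round(1),"tilt deg",np.degrees(c[:2]).round(2)
E
python3 - <<'E'
from h import *
s=r.sense(); print(s["tool_pos"],s["tcp_rot"],s["ft_force"],s["wrist_torque"])
W0=world("scene",np.load("scene0.npy")); W1=world("top",np.load("top0.npy"))
print("before",lid(W0,118,132),lid(W1,118,135))
for n in("scene","top"):
    im,d=optics.snapshot(n); cv2.imwrite(f"pics/{n}9.png",im); W=world(n,d); print(n,lid(W,126,160))
c=cv2.imread("pics/scene9.png")[120:230,300:460]; cv2.imwrite("pics/c9.png",cv2.resize(c,None,fx=4,fy=4,interpolation=2))
E
```

```text
time: 19.9
tool_pos: [607.4, -215.7, 174.8]
tcp_rot: [-180.0, 0.0, 5.1]
ft_force: [0.7, -0.1, -4.8]
finger_gap: 10.0
[ 607.36374002 -215.66591039  174.83448325] [-1.79992159e+02  1.65840063e-02  5.12547456e+00] [ 0.66930745 -0.10502587 -4.84011361] [0.03927199 0.01753738 0.01768793]
before (2434, array([ 605.3, -213.7]), array([187.2, 251.2]), 'z', np.float64(123.6), 'tilt deg', array([ 0.03, -0.11])) (7456, array([ 604.5, -216.5]), array([184.6, 246.7]), 'z', np.float64(124.3), 'tilt deg', array([-0.02, -0.03]))
scene (2440, array([ 605.6, -215.1]), array([188.8, 252.7]), 'z', np.float64(136.2), 'tilt deg', array([ 0.04, -0.09]))
top (4840, array([ 604.6, -215.8]), array([184.7, 244.8]), 'z', np.float64(137.0), 'tilt deg', array([-0.08,  0.06]))
```

View pics/c9.png

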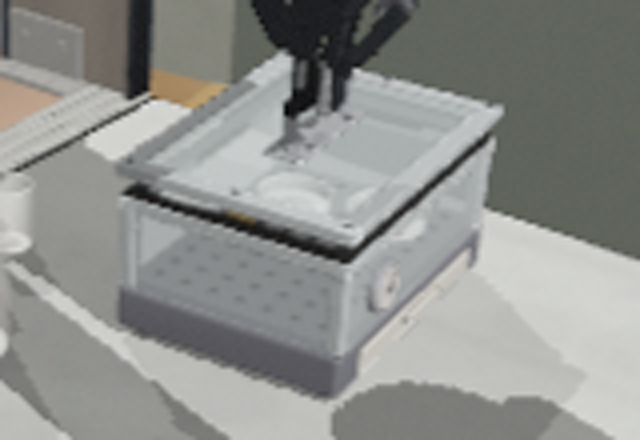

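```bash
python3 -m pendant '[[0,0,0,-1.3,0],[0,0,0,-1,0],[0,0,0,0,0],[0,0,0,0,0],[0,0,0,0,0],[0,0,0,0,0],[0,0,0,0,0]]' 100
python3 - <<'E'
from h import *
s=r.sense(); print(s["time"],s["tool_pos"],s["ft_force"],abs(s["qd"]).max())
for n in("scene","top"):
    im,d=optics.snapshot(n); W=world(n,d); print(n,lid(W,128,160))
    for c in ((437,152.7),(430,95),(444,210),(537,176),(636,312)): print(top(W,c,57,85,30))
    for q in ("flask","beaker_b","dish"): print(q,[np.round(x["at"]).tolist() for x in optics.search_frame(n,q)[:1]])
E
```

```text
time: 20.7
tool_pos: [607.4, -215.7, 177.2]
tcp_rot: [-180.0, 0.0, 5.1]
ft_force: [0.3, 0.7, -4.5]
finger_gap: 9.7
20.7 [ 607.42687395 -215.69044139  177.2026537 ] [ 0.25679678  0.73053493 -4.47287301] 0.06869524290895092
scene (2430, array([ 605.1, -214.5]), array([187.4, 252.2]), 'z', np.float64(138.6), 'tilt deg', array([ 0.05, -0.12]))
(267, array([432.3, 159.3,  72.9]), (435.4, 152.6, 23.1), array([433.2, 157.9]))
(246, array([426.7, 101.4,  72.5]), (431.0, 96.3, 23.2), array([427.1, 100. ]))
(289, array([440.3, 217.4,  72.6]), (443.2, 211.1, 22.6), array([441. , 215.6]))
(164, array([538.1, 178.5,  61.3]), (540.0, 175.9, 23.2), array([537.4, 177.5]))
(181, array([636. , 314. ,  61.2]), (638.1, 313.6, 21.5), array([636.1, 313.6]))
flask [[736.0, 171.0, 54.0]]
beaker_b [[745.0, 12.0, 63.0]]
dish [[438.0, 356.0, 3.0]]
top (4864, array([ 604.7, -215.8]), array([184.5, 244.8]), 'z', np.float64(139.5), 'tilt deg', array([-0.03, -0.02]))
(232, array([435.4, 151.4,  74.2]), (435.5, 151.6, 20.5), array([435.4, 151.6]))
(228, array([429.7,  93.1,  74.3]), (429.2, 93.4, 20.5), array([429.5,  93.2]))
(240, array([443.3, 209.3,  74.5]), (443.3, 209.5, 20.6), array([443.2, 209.2]))
(216, array([537.1, 175.2,  62.2]), (537.4, 175.0, 20.5), array([537.2, 175.1]))
(209, array([637. , 310.9,  62. ]), (636.6, 311.3, 20.9), array([636.6, 311.1]))
flask [[740.0, 160.0, 52.0]]
beaker_b [[773.0, -2.0, 37.0]]
dish [[436.0, 363.0, 1.0]]
```

Gap is 15.0–15.2 mm, and the lid is level and still. The jars are seated and the bystanders have not moved.

```bash
python3 -c "
from bench import hand_in
print(hand_in())"
```

```text
the job is handed in; nothing more can be done
None
```

The job is handed in with both loose jars seated and the dry-box lid held about 15 mm above its seat. It finished at about 21 s of the 64 s allowed.

- **Jars:** I put the blue-capped jar in the right bore and the white-capped jar in the middle bore while the box was still shut. Both tops read about 74.5 mm, the same as the stored jar, so they are fully down and upright.
- **Which jars:** I took the blue and white ones because they were the only non-yellow jars of the right size standing loose within reach. The similar jars at the far left are out of reach.
- **Lid:** I gripped the handle at 100 N and pulled straight up. The highest pull I read was about 16 N before the seal let go, and only the lid's weight of about 5 N was left after that. The two fixed cameras put the gap at 15.0 and 15.2 mm with a tilt of about 0.1° or less, and the arm was still and holding the handle.
- **Surroundings:** The flask, beaker, dish and yellow jars were within about 1–3 mm of where they started, which is within measurement noise.

Two readings disagreed slightly:
- **Camera offset:** The wrist and top cameras differed by about 2 mm in x. I used the wrist readings, and they matched the gripped jar.
- **Handle width:** The finger gap on the 12 mm handle bar read only about 10 mm, but there was no sign of slip.

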